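Set out the silk at the flower makers' places

ROBOT

A 6-joint arm with a two-finger parallel gripper is mounted at the origin on the work surface. World frame = base frame: x ahead of the robot, y to its left, z up, the work surface at z = 0. Lengths are in m, angles in rad, forces in N, time in s.
With the tool pointing down it reaches from about 0.375 to 0.925 m from the base axis. Payload 5.7 kg.
Tool frame: the origin (TCP) lies at the very end of the fingers, on their centre line; the grasp point (between the pads) lies 19 mm behind it; z points along the fingers, y is the direction in which the jaws open and shut (so a half turn about z gives the same grasp; the last joint's range is limited). The gripper opens to 85 mm and grips with 20 to 120 N. Pads are 22 mm wide; open, the fingers measure 114 mm over their backs; the gripper's body (76 mm by 85 mm) begins 54 mm behind the grasp point. The pads swing forward as they close: fully open they stand 13 mm farther back than shut.
Start: joints at [-1.367, 0.359, 1.51, -0, 1.272, -0.115], TCP at [0.188, -0.57, 0.231] pointing down, gripper open.
Joint ranges: [-2.97, 2.97], [-1.01, 2.36], [0.21, 2.38], [-0.96, 4.11], [0.2, 2.71], [-2.98, 2.98]. Speed limits (rad/s): [2.39, 2.39, 3.14, 3.14, 3.14, 3.14].

INTERFACE

Orientations are given as a rotation vector (axis times angle).
In Python, from bench import ctrl, snapshot, ticket, spot_in, mark_of gives the robot as it stands.
- The arm moves only by the tool move_arm, never from a script. Its argument "rows" is a list of rows, each a list of 3 entries, a list of its own where there are three numbers: the turn, a rotation vector about the tool's x, y, z in degrees, then the shift along the tool's x, y, z in m, then the opening, from -1 (shut) to 1 (fully open). In form: [[[rx, ry, rz], [x, y, z], claw], ...]. A call has exactly 10 rows; each row is the pose to reach, as a shift and turn from the pose commanded when the call began, along the tool's axes at that moment; what a row does not reach only later rows make up. A row lasts 1/12 s, in which the tool goes at most 41.7 mm and 7.16 degrees, less where a joint would pass 70% of its speed; a pose out of reach is approached as far as the arm can. A call with a gripper value outside its range is refused whole. The fingers move at their own pace and stop on an object; the grip force is fixed at half the most. Time passes only in rows, so rows that repeat a pose let the fingers close, or fill a call up. It gives the time, the measured TCP pose, the force and the opening at its end, in the units of the state.
- ctrl.observe(): the state, without advancing time (a new reading comes with each control period).
- snapshot(name): name is "scene" or "top" or "wrist"; returns a dict with "pixels" (420x560x3 uint8, red, green, blue), "fx", "fy", "cx", "cy" (pixels), "R" (3x3) and "t" (3): a world point X has camera coordinates R X + t; the wrist camera has in their place "mount" (4x4, takes a point from camera to tool coordinates, whose origin is the TCP and whose axes are the flange's). Camera axes: x right, y down, z forward; pixel columns grow to the right and rows downward; lengths in m; the calibration is good to about 2 mm. A picture is of the moment at which its call begins: read the wrist's pose just before it. There is no depth.
- ticket.job_done(): hands the job in, once; it reports no verdict.
Trained networks look in the newest picture that a camera, given by its name, has taken for a name from the list of things; names that differ only in an ending like _2 or _b are one class to them, and where a whole thing is asked for, a point or a joint stands for the part that bears it (a point fixed in the world has none). Each returns a list of dicts, best first, with "confidence" (0 to 1); they miss things now and then, are a little off and sometimes report something else, mostly with a low value. They report only what shows in the picture. A call takes as long as a camera call.
- spot_in(camera, name): "box" ([centre column, centre row, width, height] in pixels, round what is visible of it).
- mark_of(camera, name): "at" ([column, row] in pixels: a listed point, or the origin of a listed thing).
The state is a dict: "time": time; "joints": joint angles; "qd": joint speeds; "effort": joint torques, N m; "tool_pos": TCP position; "tcp_rot": TCP orientation; "ft_force": force on the tool from outside, world axes, zero at the start; "wrist_torque": the same for the moment, N m; "grip_width": opening from 0.0 (shut) to 1.0 (fully open).
Only numpy, scipy, OpenCV 4.12 (cv2) and the standard library are available. Lean on these libraries where they do the work, as an engineer would, in place of code of your own. Each camera call takes 0.05 s, during which the arm holds its last target. There are 200 camera calls.

TASK

Get the table ready for the velvet-flower class: put each coloured spool of silk at the work mat whose sample flower or leaf sprig has the same colour, upright over the wooden spool pin and fully down on its stand. Leave the white silk and the copper wire standing where they are.

Things in the scene. Friction and masses are not known exactly. Their poses are not given: they have to be found in the camera images.
- spool_red_mid (a point): Loose spool of red silk standing upright on the table: a straight cylinder 44 mm across and 54 mm high with an open hole 22 mm wide right through it along its axis (white rims round the hole); about 60 g. This point is its centre, half-way up (27 mm above its foot), z along its axis.
- spool_yellow_mid (a point): Loose spool of yellow silk standing upright on the table: a straight cylinder 44 mm across and 54 mm high with an open hole 22 mm wide right through it along its axis (white rims round the hole); about 60 g. This point is its centre, half-way up (27 mm above its foot), z along its axis.
- spool_blue_mid (a point): Loose spool of blue silk standing upright on the table: a straight cylinder 44 mm across and 54 mm high with an open hole 22 mm wide right through it along its axis (white rims round the hole); about 60 g. This point is its centre, half-way up (27 mm above its foot), z along its axis.
- spool_green_mid (a point): Loose spool of green silk standing upright on the table: a straight cylinder 44 mm across and 54 mm high with an open hole 22 mm wide right through it along its axis (white rims round the hole); about 60 g. This point is its centre, half-way up (27 mm above its foot), z along its axis.
- spool_white_mid (a point): Loose spool of cream-white silk standing upright on the table: a straight cylinder 44 mm across and 54 mm high with an open hole 22 mm wide right through it along its axis (white rims round the hole); about 60 g. This point is its centre, half-way up (27 mm above its foot), z along its axis. No mat needs it; it stays where it is.
- spool_copper_mid (a point): Loose spool of copper-brown wire standing upright on the table: a straight cylinder 44 mm across and 54 mm high with an open hole 22 mm wide right through it along its axis (white rims round the hole); about 60 g. This point is its centre, half-way up (27 mm above its foot), z along its axis. No mat needs it; it stays where it is.
- place_red: Fixed grey felt mat 142 x 80 x 2 mm with a round wooden spool stand (64 mm across, flat seat 14 mm above the table, upright pin 8 mm thick, its round tip 59 mm above the table) and a white foam block 34 x 40 x 26 mm holding a red five-petalled blossom on a wire (40 mm across, top 70 mm above the table). Origin: pin axis at table level; z up, x from pin to foam block and sample, 70 mm away.
- place_yellow: Fixed grey felt mat 142 x 80 x 2 mm with a round wooden spool stand (64 mm across, flat seat 14 mm above the table, upright pin 8 mm thick, its round tip 59 mm above the table) and a white foam block 34 x 40 x 26 mm holding a yellow five-petalled blossom on a wire (40 mm across, top 70 mm above the table). Origin: pin axis at table level; z up, x from pin to foam block and sample, 70 mm away.
- place_blue: Fixed grey felt mat 142 x 80 x 2 mm with a round wooden spool stand (64 mm across, flat seat 14 mm above the table, upright pin 8 mm thick, its round tip 59 mm above the table) and a white foam block 34 x 40 x 26 mm holding a blue five-petalled blossom on a wire (40 mm across, top 70 mm above the table). Origin: pin axis at table level; z up, x from pin to foam block and sample, 70 mm away.
- place_green: Fixed grey felt mat 142 x 80 x 2 mm with a round wooden spool stand (64 mm across, flat seat 14 mm above the table, upright pin 8 mm thick, its round tip 59 mm above the table) and a white foam block 34 x 40 x 26 mm holding a green sprig of leaves on a wire (40 mm across, top 70 mm above the table). Origin: pin axis at table level; z up, x from pin to foam block and sample, 70 mm away.

How it is judged:
By the outcome, as a careful person would: the job done as asked, in the order asked, and still so for the second after the job is handed in, with the robot touching nothing.
It also fails if it takes over 106 s, if anything falls off the work surface, if the arm or the gripper's body presses on something with over 40 N, if the wrist force passes 120 N, or if a joint passes its speed limit or range.

## Working session

There is one attempt and no reset: what is moved stays moved. The work goes in short steps, Python scripts to look and compute and a tool call to move; the robot and the scene stay as the last step left them, time stands still between calls to the robot, and variables do not carry over. Pictures are saved under pics/ and viewed, about 12 in all and at most 16, crops included, and the job is handed in when it is done.

Besides the shell and the picture viewer there is one more tool, called after "Emit:" as name(argument=value, ...) on one line, values as JSON. move_arm: Moves the arm, as the interface text tells. Its arguments: {"type":"object","properties":{"rows":{"type":"array","items":{"type":"array"}}},"required":["rows"]}

```bash
ls; mkdir -p pics; cat > h.py <<'E'
import numpy as np, cv2
from bench import ctrl, snapshot, ticket, spot_in, mark_of
from scipy.spatial.transform import Rotation as Ro
def save(p,n): cv2.imwrite('pics/'+n, p['pixels'][:,:,::-1])
def ray(s,uv,st=None):
    d=np.array([(uv[0]-s['cx'])/s['fx'],(uv[1]-s['cy'])/s['fy'],1.])
    if 'R' in s:
        R=np.array(s['R']);t=np.array(s['t']); return -R.T@t, R.T@d
    M=np.array(s['mount']); T=Ro.from_rotvec(st['tcp_rot']).as_matrix()
    return T@M[:3,3]+np.array(st['tool_pos']), T@M[:3,:3]@d
def at_z(s,uv,z,st=None):
    o,d=ray(s,uv,st); return o+d*(z-o[2])/d[2]
E
python3 - <<'E'
from h import *
st=ctrl.observe(); print(st['tool_pos'],st['tcp_rot'],st['grip_width'],st['time'])
print(Ro.from_rotvec(st['tcp_rot']).as_matrix().round(3))
for c in ['top','scene']:
    s=snapshot(c); save(s,c+'1.png'); print(c, (-np.array(s['R']).T@s['t']).round(3))
    for k in ['red','yellow','blue','green','white','copper']:
        for n,z in [('spool_%s_mid'%k,.027),('place_%s'%k,0)]:
            if n in('place_white','place_copper'): continue
            for m in mark_of(c,n)[:2]: print(n,round(m['confidence'],2),np.round(m['at'],1),at_z(s,m['at'],z)[:2].round(4))
s=snapshot('wrist'); save(s,'w1.png')
E
```

```text
pics
[ 0.18789905 -0.56906763  0.23044084] [-3.09988313e+00 -4.98291377e-01  1.12995662e-04] 1.002560190853989 0.0
[[ 0.95   0.313 -0.   ]
 [ 0.313 -0.95   0.002]
 [ 0.    -0.002 -1.   ]]
top [0.4   0.016 1.246]
spool_red_mid 0.61 [299.1 265.4] [ 0.4441 -0.0547]
place_red 0.96 [120.3 255. ] [0.4591 0.3958]
place_red 0.62 [299.2 270.5] [ 0.4323 -0.0568]
spool_yellow_mid 0.71 [309.7 213.8] [ 0.5742 -0.0787]
spool_yellow_mid 0.62 [303.3 166.7] [ 0.6951 -0.0601]
place_yellow 0.85 [178.5 210.6] [0.5765 0.2559]
place_yellow 0.25 [256.2 166.2] [0.6991 0.061 ]
spool_blue_mid 0.72 [253.1 164.3] [0.6974 0.068 ]
place_blue 0.63 [430.4 266.7] [ 0.4509 -0.3915]
spool_green_mid 0.74 [310.1 216.5] [ 0.5674 -0.0798]
place_green 0.87 [370.9 205.3] [ 0.605 -0.239]
spool_white_mid 0.77 [254.2 216.1] [0.5643 0.0608]
spool_copper_mid 0.51 [251.8 257.7] [0.46   0.0632]
scene [ 1.077 -0.95   0.97 ]
spool_red_mid 0.86 [228.3 207.2] [ 0.4489 -0.0623]
spool_red_mid 0.26 [158.6 293.9] [ 0.4699 -0.4091]
place_red 0.7 [300.5 139.6] [0.4622 0.3891]
spool_yellow_mid 0.93 [307.6 235.5] [ 0.7005 -0.0605]
place_yellow 0.85 [313.9 174.3] [0.5879 0.2285]
place_yellow 0.56 [298.2 139.7] [0.4553 0.3847]
spool_blue_mid 0.51 [324.3 205.6] [0.6905 0.0741]
place_blue 0.69 [161.2 293.8] [ 0.458  -0.3903]
spool_green_mid 0.88 [260.1 224.2] [ 0.5649 -0.0818]
spool_green_mid 0.23 [158.4 294.5] [ 0.4707 -0.4108]
place_green 0.94 [243.2 275.1] [ 0.6057 -0.2436]
place_green 0.18 [282.1 198.9] [0.5541 0.0718]
spool_white_mid 0.57 [282.8 196.2] [0.5648 0.0553]
spool_copper_mid 0.58 [251.4 184. ] [0.4537 0.0619]
spool_copper_mid 0.22 [229.1 207.5] [ 0.4516 -0.0623]
```

```bash
python3 - <<'E'
import cv2
i=cv2.imread('pics/top1.png')[110:330,60:480]; cv2.imwrite('pics/top1c.png',cv2.resize(i,None,fx=1.9,fy=1.9,interpolation=cv2.INTER_CUBIC))
i=cv2.imread('pics/scene1.png')[90:340,100:430]; cv2.imwrite('pics/sc1c.png',cv2.resize(i,None,fx=2.4,fy=2.4,interpolation=cv2.INTER_CUBIC))
E
```

```text
(no output)
```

View pics/top1c.png

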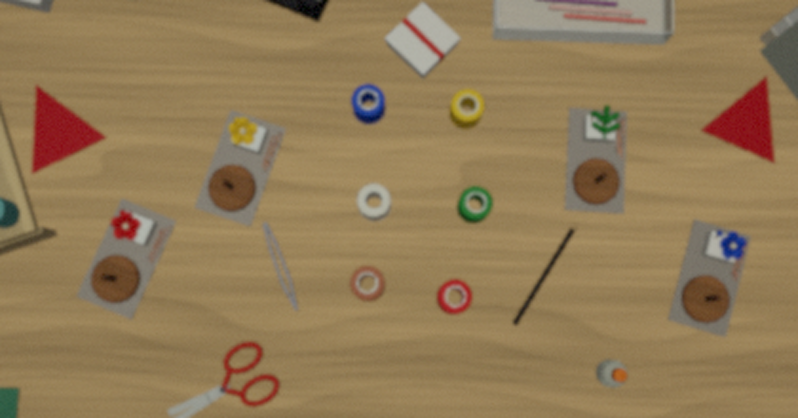

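View pics/sc1c.png

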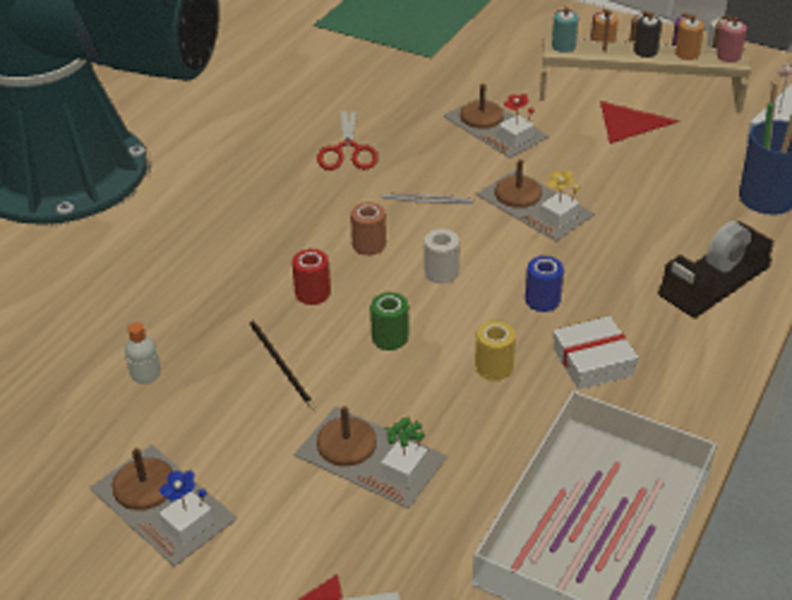

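View pics/w1.png

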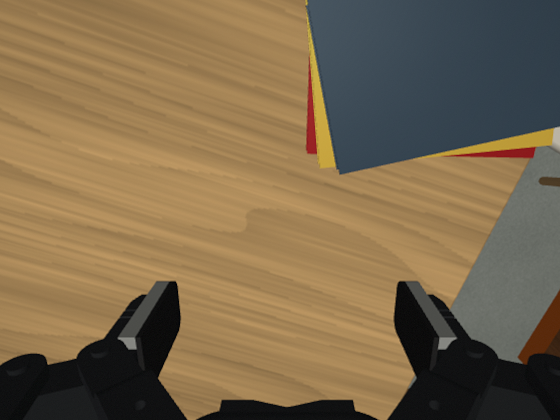

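The top crop shows the four mats: red and yellow on the left, green and blue on the right. The spools stand in the middle: blue (368,100), yellow (467,105), white (374,201), green (475,204), copper (367,283) and red (455,296). The scene view agrees. In the top view the networks also answer red for a mat and offer the green spool as yellow. The wrist view shows only paper and table. Next I'll measure by segmenting colours in both cameras.

```bash
cat > meas.py <<'E'
from h import *
def proj(s,X):
    c=(np.array(s['R'])@np.asarray(X).T).T+s['t']; return np.c_[c[:,0]/c[:,2]*s['fx']+s['cx'],c[:,1]/c[:,2]*s['fy']+s['cy']]
a=np.linspace(0,2*np.pi,60,endpoint=False); C=np.c_[np.cos(a),np.sin(a)]
def model(s,p,r,zs):
    P=np.vstack([proj(s,np.c_[C*r+p,np.full(60,z)]) for z in zs]).astype(np.float32)
    h=cv2.convexHull(P); m=cv2.moments(h); return np.array([m['m10'],m['m01']])/m['m00'],m['m00']
def blob(s,col,p,z):
    hsv=cv2.cvtColor(s['pixels'],cv2.COLOR_RGB2HSV).astype(int); H,S,V=hsv.transpose(2,0,1)
    if col=='brown': M=(S>105)&(V<135)&((H<15)|(H>172))
    else:
        h={'red':0,'yellow':26,'green':62,'blue':116}[col]; d=abs((H-h+90)%180-90); M=(d<(7 if col=='yellow' else 12))&(S>(150 if col!='green' else 110))
    n,L,st,ce=cv2.connectedComponentsWithStats(M.astype(np.uint8))
    uv=proj(s,np.array([[p[0],p[1],z]]))[0]
    ok=[i for i in range(1,n) if st[i,4]>15 and np.hypot(*(ce[i]-uv))<12]
    if not ok: return None
    i=max(ok,key=lambda i:st[i,4]); ys,xs=np.where(L==i)
    q=np.concatenate([np.c_[xs+dx,ys+dy] for dx in(-.5,.5) for dy in(-.5,.5)]).astype(np.float32)
    h=cv2.convexHull(q); m=cv2.moments(h); return np.array([m['m10'],m['m01']])/m['m00'],m['m00']
def fit(s,col,p,r,zs):
    p=np.array(p,float); b=blob(s,col,p,np.mean(zs))
    if b is None: return None
    for _ in range(6):
        m,A=model(s,p,r,zs); J=np.array([(model(s,p+e,r,zs)[0]-m)/.002 for e in np.eye(2)*.002]).T
        p=p+np.linalg.solve(J,b[0]-m)
    return p.round(4), round(b[1]/A,2)
SP={'red':(.447,-.058),'yellow':(.698,-.06),'green':(.567,-.08),'blue':(.695,.07)}
PL={'red':(.46,.393),'yellow':(.582,.25),'green':(.605,-.24),'blue':(.455,-.391)}
E
python3 - <<'E'
from meas import *
for c in ['top','scene']:
    s=snapshot(c)
    for k in SP:
        print(c,k,'spool',fit(s,k,SP[k],.022,(0,.054)),'disc',fit(s,'brown',PL[k],.032,(.002,.014)))
E
```

```text
top red spool (array([ 0.4431, -0.0536]), 1.03) disc (array([0.4553, 0.393 ]), 0.88)
top yellow spool (array([ 0.6943, -0.065 ]), 1.0) disc (array([0.5813, 0.2466]), 0.9)
top green spool (array([ 0.5656, -0.0781]), 0.81) disc (array([ 0.6045, -0.2436]), 0.9)
top blue spool (array([0.6944, 0.0665]), 0.68) disc (array([ 0.4505, -0.3902]), 0.9)
scene red spool (array([ 0.4457, -0.0525]), 0.95) disc (array([0.4548, 0.403 ]), 1.16)
scene yellow spool (array([ 0.6962, -0.0636]), 0.92) disc (array([0.5847, 0.2483]), 0.9)
scene green spool (array([ 0.5599, -0.0608]), 0.51) disc (array([ 0.6065, -0.241 ]), 0.99)
scene blue spool (array([0.6893, 0.0932]), 0.3) disc (array([ 0.4502, -0.3885]), 0.92)
```

```bash
cat > go.py <<'E'
from h import *
import sys
def go(x,y,z,yaw=-16):
    st=ctrl.observe(); T=Ro.from_rotvec(st['tcp_rot']).as_matrix()
    W=np.array([[np.cos(np.radians(yaw)),np.sin(np.radians(yaw)),0],[np.sin(np.radians(yaw)),-np.cos(np.radians(yaw)),0],[0,0,-1]]).T
    print('shift',(T.T@(np.array([x,y,z])-st['tool_pos'])).round(4),'turn',np.degrees(Ro.from_matrix(T.T@W).as_rotvec()).round(2))
if __name__=='__main__':
    go(*map(float,sys.argv[1:]))
E
python3 go.py 0.566 -0.08 0.2; python3 -c "
from h import *
s=snapshot('wrist');print(np.array(s['mount']).round(3),s['fx'],s['cx'],s['cy'])"
```

```text
shift [ 0.5124 -0.3466  0.0313] turn [-1.000e-02  0.000e+00  3.426e+01]
[[ 0.001 -0.951 -0.311  0.079]
 [ 1.     0.001  0.001 -0.   ]
 [-0.    -0.311  0.951 -0.142]
 [ 0.     0.     0.     1.   ]] 373.74026002885375 286.8184490512263 211.05452933396276
```

Emit:
move_arm(rows=[[[0,0,7],[0.034,-0.023,0.002],1],[[0,0,14],[0.068,-0.046,0.004],1],[[0,0,21],[0.102,-0.069,0.006],1],[[0,0,28],[0.137,-0.092,0.008],1],[[0,0,34.2],[0.171,-0.115,0.01],1],[[0,0,34.2],[0.205,-0.139,0.013],1],[[0,0,34.2],[0.239,-0.162,0.015],1],[[0,0,34.2],[0.273,-0.185,0.017],1],[[0,0,34.2],[0.307,-0.208,0.02],1],[[0,0,34.2],[0.341,-0.231,0.022],1]])

```text
time: 2.13
tool_pos: [0.4396, -0.2428, 0.2095]
tcp_rot: [3.111, -0.436, 0.001]
ft_force: [0.5, -0.2, 0.2]
grip_width: 1.003
```

```bash
python3 go.py 0.5 -0.061 0.22
```

```text
shift [ 0.0081 -0.1913 -0.0106] turn [ 0.01 -0.03  0.05]
```

Emit:
move_arm(rows=[[[0,0,0],[0.014,-0.032,-0.003],1],[[0,0,0],[0.028,-0.064,-0.006],1],[[0,0,0],[0.042,-0.096,-0.01],1],[[0,0,0],[0.056,-0.128,-0.01],1],[[0,0,0],[0.065,-0.16,-0.01],1],[[0,0,0],[0.07,-0.19,-0.01],1],[[0,0,0],[0.07,-0.19,-0.01],1],[[0,0,0],[0.07,-0.19,-0.01],1],[[0,0,0],[0.07,-0.19,-0.01],1],[[0,0,0],[0.07,-0.19,-0.01],1]])

```text
time: 2.97
tool_pos: [0.5576, -0.0819, 0.2193]
tcp_rot: [3.111, -0.437, -0.001]
ft_force: [-0.7, 0.0, 0.5]
grip_width: 0.995
```

```bash
python3 - <<'E'
from h import *
st=ctrl.observe(); s=snapshot('wrist'); save(s,'w2.png'); print(st['tool_pos'])
for k in ['red','yellow','blue','green','white','copper']:
    for m in mark_of('wrist','spool_%s_mid'%k)[:2]: print(k,round(m['confidence'],2),np.round(m['at'],1),at_z(s,m['at'],.027,st)[:2].round(4))
E
```

```text
[ 0.55757856 -0.08191454  0.21932426]
red 0.56 [292.1 298. ] [ 0.4371 -0.0539]
red 0.41 [279.5 175. ] [ 0.5633 -0.0774]
yellow 0.85 [219.4  30.2] [ 0.6919 -0.064 ]
blue 0.81 [73.2 76.9] [0.6918 0.066 ]
green 0.81 [282.5 173.8] [ 0.5636 -0.0803]
white 0.72 [147.  215.8] [0.5599 0.054 ]
copper 0.73 [442.3  75.4] [ 0.6078 -0.2331]
copper 0.68 [181.6 309.6] [0.4553 0.0591]
```

View pics/w2.png

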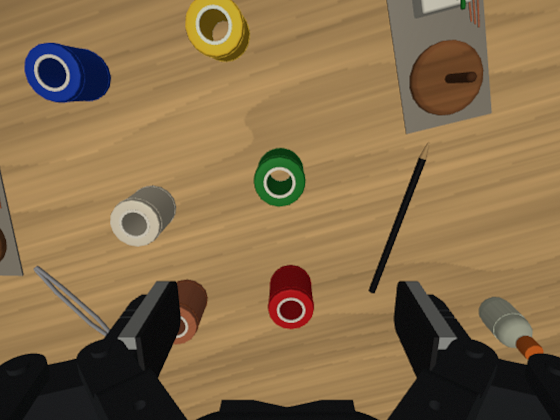

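Wrist view: the white rim centres are at about green (279.5,182), red (291,309), blue (52.5,72.5) and yellow (213.5,25), and the green stand's disc is at (447,78). I'll project these at their known heights.

```bash
python3 - <<'E'
from h import *
st=ctrl.observe(); s=snapshot('wrist')
for k,uv,z in [('green',(279.5,182),.054),('red',(291,309),.054),('blue',(52.5,72.5),.054),('yellow',(213.5,25),.054),('gdisc',(447,78),.014)]: print(k,at_z(s,uv,z,st)[:2].round(4))
E
python3 go.py .5635 -.079 .022
```

```text
green [ 0.5637 -0.0774]
red [ 0.4424 -0.0533]
blue [0.695  0.0667]
yellow [ 0.6923 -0.0638]
gdisc [ 0.6041 -0.2414]
shift [ 0.0046 -0.0038  0.1974] turn [-0.01  0.    0.02]
```

Emit:
move_arm(rows=[[[0,0,0],[0.005,-0.005,0.03],1],[[0,0,0],[0.005,-0.005,0.07],1],[[0,0,0],[0.005,-0.005,0.11],1],[[0,0,0],[0.005,-0.005,0.145],1],[[0,0,0],[0.005,-0.005,0.175],1],[[0,0,0],[0.005,-0.005,0.19],1],[[0,0,0],[0.005,-0.005,0.197],1],[[0,0,0],[0.005,-0.005,0.197],1],[[0,0,0],[0.005,-0.005,0.197],-1],[[0,0,0],[0.005,-0.005,0.197],-1]])

```text
time: 4.2
tool_pos: [0.5657, -0.0779, 0.0238]
tcp_rot: [3.111, -0.435, 0.004]
ft_force: [-0.2, -0.0, 0.3]
grip_width: 0.748
```

Emit:
move_arm(rows=[[[0,0,0],[0,0,0],-1],[[0,0,0],[0,0,0],-1],[[0,0,0],[0,0,0],-1],[[0,0,0],[0,0,0],-1],[[0,0,0],[0,0,0],-1],[[0,0,0],[0,0,-0.02],-1],[[0,0,0],[0,0,-0.05],-1],[[0,0,0],[0,0,-0.085],-1],[[0,0,0],[0,0,-0.11],-1],[[0,0,0],[0,0,-0.11],-1]])

```text
time: 5.03
tool_pos: [0.5684, -0.0786, 0.1387]
tcp_rot: [3.11, -0.435, 0.017]
ft_force: [0.8, -1.0, -0.8]
grip_width: 0.5
```

```bash
python3 go.py .6045 -.2425 .12 -8
```

```text
shift [0.0795 0.1477 0.0196] turn [ 0.02 -0.63 -7.93]
```

Emit:
move_arm(rows=[[[0,0,-2],[0.018,0.034,0.0],-1],[[0,0,-4],[0.036,0.067,0.003],-1],[[0,0,-6],[0.052,0.098,0.006],-1],[[0,0,-8],[0.067,0.124,0.01],-1],[[0,0,-8],[0.076,0.141,0.01],-1],[[0,0,-8],[0.08,0.148,0.01],-1],[[0,0,-8],[0.08,0.148,0.01],-1],[[0,0,-8],[0.08,0.148,0.01],-1],[[0,0,-8],[0.08,0.148,0.01],-1],[[0,0,-8],[0.08,0.148,0.01],-1]])

```text
time: 5.87
tool_pos: [0.6002, -0.2399, 0.1224]
tcp_rot: [-3.133, 0.215, 0.001]
ft_force: [0.1, 0.4, -0.5]
grip_width: 0.502
```

```bash
python3 go.py .606 -.2425 .036 -8;  python3 - <<'E'
from h import *
st=ctrl.observe(); print(st['tool_pos'],st['time'],st['grip_width']); s=snapshot('wrist'); save(s,'w3.png')
E
```

```text
shift [0.0062 0.0018 0.0864] turn [-0.05  0.05  0.13]
[ 0.60020295 -0.23994627  0.12243174] 5.8667 0.5016906182603124
```

View pics/w3.png

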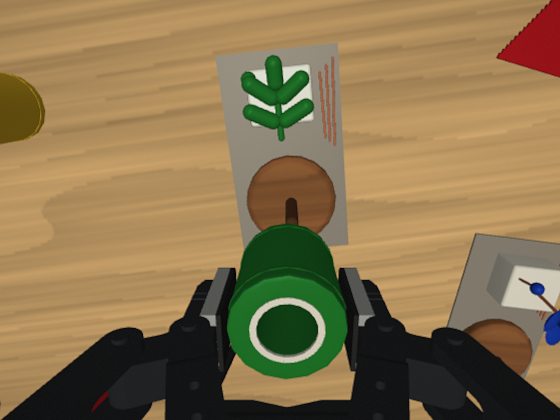

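Green is held upright, rim centre (288,330). The green stand's disc is centred at about (291,198) straight ahead. I'll compute the residual offset.

```bash
python3 - <<'E'
from h import *
st=ctrl.observe(); s=snapshot('wrist'); z=st['tool_pos'][2]
a=at_z(s,(288,330),z+.032,st); b=at_z(s,(291,198),.014,st)
print(st['tool_pos'],'spool',a,'disc',b)
d=b-a; print('tool shift',(Ro.from_rotvec(st['tcp_rot']).as_matrix().T@np.r_[d[:2],0]).round(4))
E
```

```text
[ 0.60036526 -0.24014541  0.1225173 ] spool [ 0.59993079 -0.2409313   0.1545173 ] disc [ 0.60640027 -0.24435249  0.014     ]
tool shift [ 0.0069  0.0025 -0.    ]
```

Emit:
move_arm(rows=[[[0,0,0],[0.0065,0.002,0.0],-1],[[0,0,0],[0.0065,0.002,0.0],-1],[[0,0,0],[0.0065,0.002,0.015],-1],[[0,0,0],[0.0065,0.002,0.03],-1],[[0,0,0],[0.0065,0.002,0.045],-1],[[0,0,0],[0.0065,0.002,0.06],-1],[[0,0,0],[0.0065,0.002,0.073],-1],[[0,0,0],[0.0065,0.002,0.082],-1],[[0,0,0],[0.0065,0.002,0.084],-1],[[0,0,0],[0.0065,0.002,0.084],-1]])

```text
time: 6.8
tool_pos: [0.6068, -0.2447, 0.0385]
tcp_rot: [-3.134, 0.217, 0.0]
ft_force: [0.0, 0.1, -0.8]
grip_width: 0.498
```

Emit:
move_arm(rows=[[[0,0,0],[0,0,0.001],1],[[0,0,0],[0,0,0.001],1],[[0,0,0],[0,0,0.001],1],[[0,0,0],[0,0,0],1],[[0,0,0],[0,0,-0.02],1],[[0,0,0],[0,0,-0.05],1],[[0,0,0],[0,0,-0.09],1],[[0,0,0],[0,0,-0.12],1],[[0,0,0],[0,0,-0.12],1],[[0,0,0],[0,0,-0.12],1]])

```text
time: 7.63
tool_pos: [0.6085, -0.2456, 0.1611]
tcp_rot: [3.132, -0.217, 0.008]
ft_force: [-0.3, 0.2, -0.6]
grip_width: 1.0
```

```bash
python3 go.py .6925 -.064 .12 -16;  python3 - <<'E'
from h import *
st=ctrl.observe(); print(st['tool_pos'],st['time'],st['grip_width']); s=snapshot('wrist'); save(s,'w4.png')
E
```

```text
shift [ 0.058  -0.1915  0.041 ] turn [ 0.08 -0.3   8.07]
[ 0.60847446 -0.24561002  0.16105077] 7.6333 1.0004111311147592
```

View pics/w4.png

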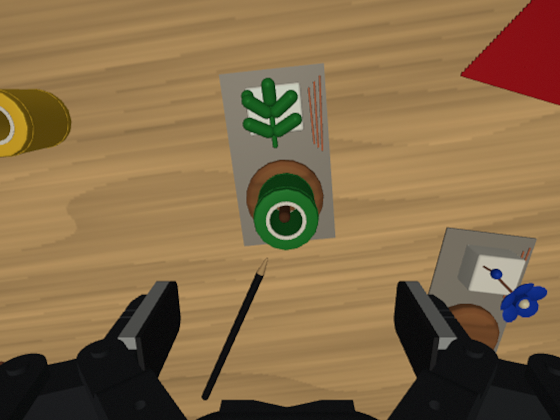

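Green is seated, with the pin inside the hole at (287,215). Next is yellow.

Emit:
move_arm(rows=[[[0,0,2],[0.009,-0.03,0.0],1],[[0,0,4],[0.018,-0.06,0.005],1],[[0,0,6],[0.028,-0.09,0.01],1],[[0,0,8],[0.037,-0.12,0.02],1],[[0,0,8],[0.046,-0.15,0.03],1],[[0,0,8],[0.055,-0.175,0.038],1],[[0,0,8],[0.059,-0.19,0.038],1],[[0,0,8],[0.0595,-0.193,0.038],1],[[0,0,8],[0.0595,-0.193,0.038],1],[[0,0,8],[0.0595,-0.193,0.038],1]])

```text
time: 8.52
tool_pos: [0.6918, -0.0629, 0.1203]
tcp_rot: [3.111, -0.436, -0.001]
ft_force: [-0.1, -0.0, -0.1]
grip_width: 0.997
```

```bash
python3 go.py .6925 -.064 .022 -16
```

```text
shift [0.001  0.0008 0.0983] turn [0.05 0.03 0.06]
```

Emit:
move_arm(rows=[[[0,0,0],[0.001,0.001,0.03],1],[[0,0,0],[0.001,0.001,0.06],1],[[0,0,0],[0.001,0.001,0.085],1],[[0,0,0],[0.001,0.001,0.098],1],[[0,0,0],[0.001,0.001,0.098],1],[[0,0,0],[0.001,0.001,0.098],-1],[[0,0,0],[0.001,0.001,0.098],-1],[[0,0,0],[0.001,0.001,0.098],-1],[[0,0,0],[0.001,0.001,0.098],-1],[[0,0,0],[0.001,0.001,0.098],-1]])

```text
time: 9.35
tool_pos: [0.6949, -0.0634, 0.0249]
tcp_rot: [3.111, -0.435, 0.007]
ft_force: [-0.5, -0.4, 6.9]
grip_width: 0.494
```

Emit:
move_arm(rows=[[[0,0,0],[0,0,0],-1],[[0,0,0],[0,0,0],-1],[[0,0,0],[0,0,0],-1],[[0,0,0],[0,0,-0.015],-1],[[0,0,0],[0,0,-0.045],-1],[[0,0,0],[0,0,-0.08],-1],[[0,0,0],[0,0,-0.11],-1],[[0,0,0],[0,0,-0.11],-1],[[0,0,0],[0,0,-0.11],-1],[[0,0,0],[0,0,-0.11],-1]])

```text
time: 10.18
tool_pos: [0.6927, -0.0629, 0.1326]
tcp_rot: [-3.111, 0.435, -0.0]
ft_force: [0.8, 0.1, -0.7]
grip_width: 0.494
```

```bash
python3 go.py .583 .2475 .125 -19
```

```text
shift [-0.1906 -0.2684  0.0076] turn [-0.   -0.    3.08]
```

Emit:
move_arm(rows=[[[0,0,0],[-0.02,-0.028,0.0],-1],[[0,0,1],[-0.04,-0.056,0.0],-1],[[0,0,2],[-0.06,-0.084,0.0],-1],[[0,0,3],[-0.08,-0.112,0.0],-1],[[0,0,3],[-0.1,-0.14,0.002],-1],[[0,0,3],[-0.12,-0.168,0.004],-1],[[0,0,3],[-0.14,-0.196,0.007],-1],[[0,0,3],[-0.16,-0.224,0.007],-1],[[0,0,3],[-0.18,-0.248,0.007],-1],[[0,0,3],[-0.194,-0.263,0.007],-1]])

```text
time: 11.02
tool_pos: [0.5757, 0.2455, 0.1234]
tcp_rot: [3.098, -0.514, -0.006]
ft_force: [0.5, 0.9, -0.9]
grip_width: 0.492
```

Emit:
move_arm(rows=[[[0,0,0],[0,-0.005,0],-1],[[0,0,0],[0,-0.005,0],-1],[[0,0,0],[0,-0.005,0],-1],[[0,0,0],[0,-0.005,0],-1],[[0,0,0],[0,-0.005,0],-1],[[0,0,0],[0,-0.005,0],-1],[[0,0,0],[0,-0.005,0],-1],[[0,0,0],[0,-0.005,0],-1],[[0,0,0],[0,-0.005,0],-1],[[0,0,0],[0,-0.005,0],-1]])

```text
time: 11.85
tool_pos: [0.5804, 0.2477, 0.1255]
tcp_rot: [-3.099, 0.517, -0.0]
ft_force: [-0.7, 0.5, -1.3]
grip_width: 0.491
```

```bash
cat > al.py <<'E'
from h import *
import sys
v=list(map(float,sys.argv[1:]))  # rim uv, disc uv, TCP z at grasp
st=ctrl.observe(); s=snapshot('wrist'); z=st['tool_pos'][2]
a=at_z(s,v[:2],z+.054-.022,st); b=at_z(s,v[2:4],.014,st); d=b-a
print(st['tool_pos'],'spool',a,'disc',b,'shift',(Ro.from_rotvec(st['tcp_rot']).as_matrix().T@np.r_[d[:2],0]).round(4))
E
python3 go.py .583 .2475 .038 -19;  python3 - <<'E'
from h import *
st=ctrl.observe(); print(st['tool_pos'],st['time'],st['grip_width']); s=snapshot('wrist'); save(s,'w5.png')
E
```

```text
shift [ 0.0025 -0.0006  0.0875] turn [-0.01 -0.    0.05]
[0.58040386 0.24769346 0.12547587] 11.85 0.49077654311476143
```

View pics/w5.png

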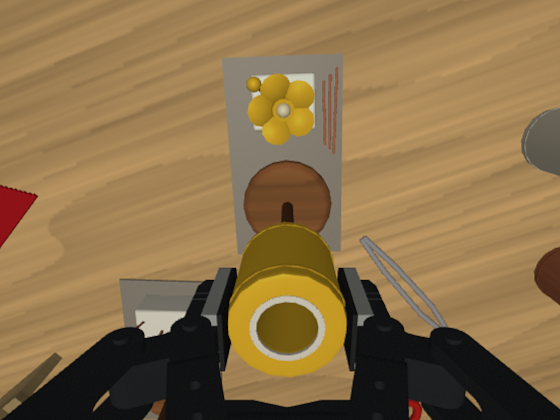

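Yellow is held upright, rim (287.5,328), with its disc centred at about (287.5,204).

```bash
python3 al.py 287.5 328 287.5 204
```

```text
[0.58038742 0.24774909 0.12545374] spool [0.5806546  0.24682446 0.15745374] disc [0.58138247 0.24623518 0.014     ] shift [ 0.0009  0.0003 -0.    ]
```

Emit:
move_arm(rows=[[[0,0,0],[0.0015,0,0.01],-1],[[0,0,0],[0.0015,0,0.025],-1],[[0,0,0],[0.0015,0,0.04],-1],[[0,0,0],[0.0015,0,0.055],-1],[[0,0,0],[0.0015,0,0.07],-1],[[0,0,0],[0.0015,0,0.08],-1],[[0,0,0],[0.0015,0,0.087],-1],[[0,0,0],[0.0015,0,0.087],-1],[[0,0,0],[0.0015,0,0.087],-1],[[0,0,0],[0.0015,0,0.087],-1]])

```text
time: 12.78
tool_pos: [0.5817, 0.2474, 0.0388]
tcp_rot: [-3.099, 0.517, 0.0]
ft_force: [-2.0, -0.9, 5.9]
grip_width: 0.492
```

Emit:
move_arm(rows=[[[0,0,0],[0,0,0.001],1],[[0,0,0],[0,0,0.001],1],[[0,0,0],[0,0,0.001],1],[[0,0,0],[0,0,0],1],[[0,0,0],[0,0,-0.02],1],[[0,0,0],[0,0,-0.05],1],[[0,0,0],[0,0,-0.085],1],[[0,0,0],[0,0,-0.1],1],[[0,0,0],[0,0,-0.1],1],[[0,0,0],[0,0,-0.1],1]])

```text
time: 13.62
tool_pos: [0.5825, 0.2476, 0.1395]
tcp_rot: [-3.098, 0.516, -0.004]
ft_force: [-0.4, -0.6, 0.1]
grip_width: 1.0
```

```bash
python3 go.py .443 -.0533 .12 -16;  python3 - <<'E'
from h import *
s=snapshot('wrist'); save(s,'w6.png')
E
```

```text
shift [-0.0344  0.33    0.0189] turn [-0.09 -0.12 -2.93]
```

View pics/w6.png

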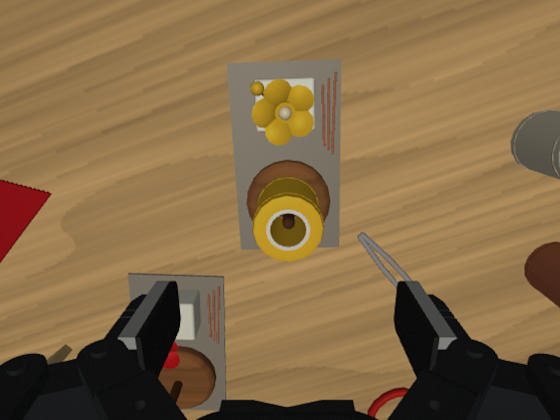

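Yellow is seated, with the pin inside the hole at (289,225). Next is red.

Emit:
move_arm(rows=[[[0,0,0],[-0.004,0.035,0.0],1],[[0,0,-1],[-0.008,0.075,0.0],1],[[0,0,-2],[-0.012,0.115,0.0],1],[[0,0,-3],[-0.016,0.155,0.0],1],[[0,0,-3],[-0.02,0.195,0.005],1],[[0,0,-3],[-0.025,0.235,0.01],1],[[0,0,-3],[-0.03,0.275,0.015],1],[[0,0,-3],[-0.034,0.31,0.018],1],[[0,0,-3],[-0.034,0.33,0.018],1],[[0,0,-3],[-0.034,0.33,0.018],1]])

```text
time: 14.5
tool_pos: [0.4393, -0.0561, 0.1187]
tcp_rot: [3.11, -0.441, -0.008]
ft_force: [1.2, -0.2, 0.4]
grip_width: 1.002
```

```bash
python3 go.py .443 -.0533 .022 -16
```

```text
shift [ 0.0033 -0.0038  0.0967] turn [ 0.06  0.27 -0.12]
```

Emit:
move_arm(rows=[[[0,0,0],[0.0005,0,0.0],1],[[0,0,0],[0.0005,0,0.03],1],[[0,0,0],[0.0005,0,0.065],1],[[0,0,0],[0.0005,0,0.09],1],[[0,0,0],[0.0005,0,0.098],1],[[0,0,0],[0.0005,0,0.098],1],[[0,0,0],[0.0005,0,0.098],-1],[[0,0,0],[0.0005,0,0.098],-1],[[0,0,0],[0.0005,0,0.098],-1],[[0,0,0],[0.0005,0,0.098],-1]])

```text
time: 15.33
tool_pos: [0.4442, -0.0541, 0.0239]
tcp_rot: [3.111, -0.435, 0.004]
ft_force: [-1.9, 1.9, 14.7]
grip_width: 0.504
```

Emit:
move_arm(rows=[[[0,0,0],[0,0,0],-1],[[0,0,0],[0,0,0],-1],[[0,0,0],[0,0,0],-1],[[0,0,0],[0,0,-0.015],-1],[[0,0,0],[0,0,-0.045],-1],[[0,0,0],[0,0,-0.08],-1],[[0,0,0],[0,0,-0.11],-1],[[0,0,0],[0,0,-0.11],-1],[[0,0,0],[0,0,-0.11],-1],[[0,0,0],[0,0,-0.11],-1]])

```text
time: 16.17
tool_pos: [0.4428, -0.0538, 0.1327]
tcp_rot: [3.111, -0.435, 0.002]
ft_force: [0.0, 0.3, -1.4]
grip_width: 0.503
```

```bash
python3 go.py .455 .394 .125 -19
```

```text
shift [-0.1113 -0.434   0.0076] turn [-0.01 -0.06  3.06]
```

Emit:
move_arm(rows=[[[0,0,0],[-0.009,-0.036,0.0],-1],[[0,0,1],[-0.018,-0.072,0.0],-1],[[0,0,2],[-0.028,-0.108,0.0],-1],[[0,0,3],[-0.037,-0.144,0.0],-1],[[0,0,3],[-0.046,-0.18,0.002],-1],[[0,0,3],[-0.055,-0.216,0.004],-1],[[0,0,3],[-0.065,-0.252,0.007],-1],[[0,0,3],[-0.074,-0.288,0.007],-1],[[0,0,3],[-0.083,-0.324,0.007],-1],[[0,0,3],[-0.092,-0.36,0.007],-1]])

```text
time: 17.0
tool_pos: [0.4517, 0.3188, 0.1234]
tcp_rot: [3.097, -0.516, -0.005]
ft_force: [1.3, -0.7, -1.4]
grip_width: 0.501
```

```bash
python3 go.py .452 .393 .125 -19
```

```text
shift [-0.0238 -0.0703 -0.0017] turn [0.16 0.15 0.08]
```

Emit:
move_arm(rows=[[[0,0,0],[-0.01,-0.028,0],-1],[[0,0,0],[-0.018,-0.05,0],-1],[[0,0,0],[-0.024,-0.064,0],-1],[[0,0,0],[-0.026,-0.07,0],-1],[[0,0,0],[-0.026,-0.07,0],-1],[[0,0,0],[-0.026,-0.07,0],-1],[[0,0,0],[-0.026,-0.07,0],-1],[[0,0,0],[-0.026,-0.07,0],-1],[[0,0,0],[-0.026,-0.07,0],-1],[[0,0,0],[-0.026,-0.07,0],-1]])

```text
time: 17.83
tool_pos: [0.4517, 0.3914, 0.1256]
tcp_rot: [-3.098, 0.518, -0.0]
ft_force: [-0.5, -0.8, -0.9]
grip_width: 0.5
```

```bash
python3 go.py .455 .393 .038 -19;  python3 - <<'E'
from h import *
st=ctrl.observe(); print(st['tool_pos'],st['time'],st['grip_width']); s=snapshot('wrist'); save(s,'w7.png')
E
```

```text
shift [ 0.0026 -0.0026  0.0876] turn [-0. -0.  0.]
[0.45170354 0.39139083 0.12561565] 17.8333 0.5003421870964616
```

View pics/w7.png

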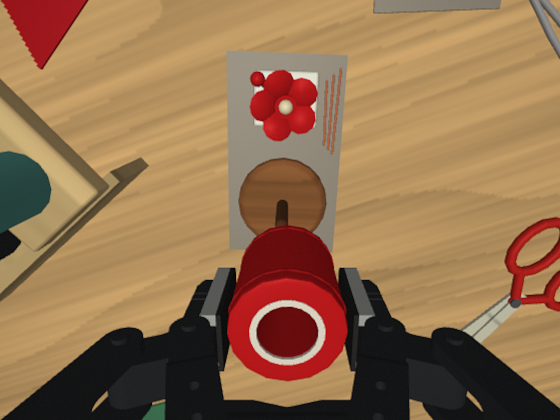

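Red is held upright, rim (287.5,332). Its disc is centred at about (282.5,201).

```bash
python3 al.py 287.5 332 282.5 201
```

```text
[0.4516875  0.39159223 0.12562026] spool [0.45041699 0.39119186 0.15762026] disc [0.45588928 0.39272205 0.014     ] shift [ 0.0047 -0.0032  0.    ]
```

Emit:
move_arm(rows=[[[0,0,0],[0.004,-0.003,0.0],-1],[[0,0,0],[0.004,-0.003,0.015],-1],[[0,0,0],[0.004,-0.003,0.03],-1],[[0,0,0],[0.004,-0.003,0.045],-1],[[0,0,0],[0.004,-0.003,0.06],-1],[[0,0,0],[0.004,-0.003,0.074],-1],[[0,0,0],[0.004,-0.003,0.083],-1],[[0,0,0],[0.004,-0.003,0.087],-1],[[0,0,0],[0.004,-0.003,0.087],-1],[[0,0,0],[0.004,-0.003,0.087],-1]])

```text
time: 18.77
tool_pos: [0.4567, 0.3941, 0.0388]
tcp_rot: [-3.098, 0.517, -0.001]
ft_force: [-0.1, 0.2, -0.6]
grip_width: 0.5
```

Emit:
move_arm(rows=[[[0,0,0],[0,0,0.001],1],[[0,0,0],[0,0,0.001],1],[[0,0,0],[0,0,0.001],1],[[0,0,0],[0,0,0],1],[[0,0,0],[0,0,-0.02],1],[[0,0,0],[0,0,-0.05],1],[[0,0,0],[0,0,-0.085],1],[[0,0,0],[0,0,-0.1],1],[[0,0,0],[0,0,-0.1],1],[[0,0,0],[0,0,-0.1],1]])

```text
time: 19.6
tool_pos: [0.4569, 0.3942, 0.1396]
tcp_rot: [-3.097, 0.516, -0.003]
ft_force: [-0.3, -0.4, -0.0]
grip_width: 0.997
```

```bash
python3 go.py .695 .0667 .12 -16;  python3 - <<'E'
from h import *
s=snapshot('wrist'); save(s,'w8.png')
E
```

```text
shift [0.3315 0.2326 0.0196] turn [-0.12 -0.09 -2.93]
```

View pics/w8.png

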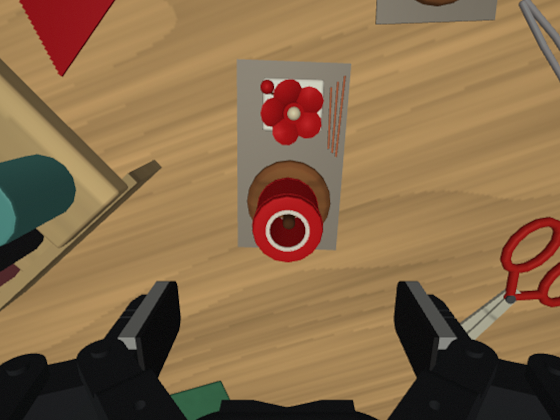

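Red is seated, with the pin inside the hole at (288,222). Next is blue.

Emit:
move_arm(rows=[[[0,0,0],[0.03,0.021,0.0],1],[[0,0,-1],[0.062,0.0435,0.0],1],[[0,0,-2],[0.094,0.066,0.0],1],[[0,0,-3],[0.126,0.0885,0.0],1],[[0,0,-3],[0.158,0.111,0.0],1],[[0,0,-3],[0.19,0.1335,0.0],1],[[0,0,-3],[0.222,0.156,0.005],1],[[0,0,-3],[0.254,0.178,0.01],1],[[0,0,-3],[0.286,0.2,0.015],1],[[0,0,-3],[0.31,0.218,0.018],1]])

```text
time: 20.48
tool_pos: [0.6789, 0.084, 0.1175]
tcp_rot: [3.11, -0.437, -0.005]
ft_force: [-0.3, 0.5, -0.7]
grip_width: 0.999
```

Emit:
move_arm(rows=[[[0,0,0],[0.02,0.016,0],1],[[0,0,0],[0.02,0.016,0],1],[[0,0,0],[0.02,0.016,0],1],[[0,0,0],[0.02,0.016,0],1],[[0,0,0],[0.02,0.016,0],1],[[0,0,0],[0.02,0.016,0],1],[[0,0,0],[0.02,0.016,0],1],[[0,0,0],[0.02,0.016,0],1],[[0,0,0],[0.02,0.016,0],1],[[0,0,0],[0.02,0.016,0],1]])

```text
time: 21.32
tool_pos: [0.6935, 0.0664, 0.1206]
tcp_rot: [-3.111, 0.435, -0.0]
ft_force: [-0.9, -0.2, -0.5]
grip_width: 1.002
```

```bash
python3 go.py .6945 .0667 .022 -16; python3 - <<'E'
from h import *
st=ctrl.observe(); s=snapshot('wrist'); 
for m in mark_of('wrist','spool_blue_mid')[:2]: print(m['confidence'],m['at'],at_z(s,m['at'],.027,st))
E
```

```text
shift [ 0.0009 -0.0005  0.0986] turn [-0.01 -0.01  0.09]
0.82 [286.4, 212.8] [0.69416335 0.06595675 0.027     ]
```

Emit:
move_arm(rows=[[[0,0,0],[0.001,0,0.03],1],[[0,0,0],[0.001,0,0.06],1],[[0,0,0],[0.001,0,0.085],1],[[0,0,0],[0.001,0,0.098],1],[[0,0,0],[0.001,0,0.098],1],[[0,0,0],[0.001,0,0.098],1],[[0,0,0],[0.001,0,0.098],-1],[[0,0,0],[0.001,0,0.098],-1],[[0,0,0],[0.001,0,0.098],-1],[[0,0,0],[0.001,0,0.098],-1]])

```text
time: 22.25
tool_pos: [0.6959, 0.0658, 0.0244]
tcp_rot: [-3.111, 0.435, -0.005]
ft_force: [0.3, -0.4, 1.4]
grip_width: 0.497
```

Emit:
move_arm(rows=[[[0,0,0],[0,0,0],-1],[[0,0,0],[0,0,0],-1],[[0,0,0],[0,0,0],-1],[[0,0,0],[0,0,-0.015],-1],[[0,0,0],[0,0,-0.045],-1],[[0,0,0],[0,0,-0.08],-1],[[0,0,0],[0,0,-0.11],-1],[[0,0,0],[0,0,-0.13],-1],[[0,0,0],[0,0,-0.13],-1],[[0,0,0],[0,0,-0.13],-1]])

```text
time: 23.08
tool_pos: [0.6956, 0.0658, 0.1544]
tcp_rot: [-3.111, 0.435, -0.006]
ft_force: [-0.5, 0.8, -1.2]
grip_width: 0.495
```

```bash
python3 go.py .447 -.3885 .15 -19
```

```text
shift [-0.1144  0.5051  0.0034] turn [-0.07 -0.21  3.07]
```

Emit:
move_arm(rows=[[[0,0,0],[-0.008,0.036,0.0],-1],[[0,0,1],[-0.016,0.072,0.0],-1],[[0,0,2],[-0.024,0.108,0.0],-1],[[0,0,3],[-0.033,0.144,0.0],-1],[[0,0,3],[-0.041,0.18,0.0],-1],[[0,0,3],[-0.049,0.216,0.0],-1],[[0,0,3],[-0.057,0.252,0.0],-1],[[0,0,3],[-0.065,0.288,0.0],-1],[[0,0,3],[-0.073,0.324,0.0],-1],[[0,0,3],[-0.081,0.36,0.0],-1]])

```text
time: 23.92
tool_pos: [0.5155, -0.2587, 0.1506]
tcp_rot: [-3.097, 0.516, 0.005]
ft_force: [-0.3, -1.1, -0.6]
grip_width: 0.492
```

```bash
python3 go.py .447 -.3885 .125 -19
```

```text
shift [-0.0226  0.145   0.0256] turn [-0.05  0.18  0.07]
```

Emit:
move_arm(rows=[[[0,0,0],[-0.006,0.035,0],-1],[[0,0,0],[-0.012,0.07,0],-1],[[0,0,0],[-0.018,0.105,0.005],-1],[[0,0,0],[-0.023,0.133,0.015],-1],[[0,0,0],[-0.0245,0.147,0.026],-1],[[0,0,0],[-0.0245,0.147,0.026],-1],[[0,0,0],[-0.0245,0.147,0.026],-1],[[0,0,0],[-0.0245,0.147,0.026],-1],[[0,0,0],[-0.0245,0.147,0.026],-1],[[0,0,0],[-0.0245,0.147,0.026],-1]])

```text
time: 24.75
tool_pos: [0.4478, -0.3881, 0.1266]
tcp_rot: [-3.099, 0.514, -0.001]
ft_force: [0.0, 0.1, -0.1]
grip_width: 0.492
```

```bash
python3 go.py .450 -.3895 .038 -19;  python3 - <<'E'
from h import *
st=ctrl.observe(); print(st['tool_pos'],st['time'],st['grip_width']); s=snapshot('wrist'); save(s,'w9.png')
E
```

```text
shift [0.0025 0.0007 0.0886] turn [-0.01 -0.02  0.16]
[ 0.44780716 -0.38805387  0.1266383 ] 24.75 0.4916746346116301
```

View pics/w9.png

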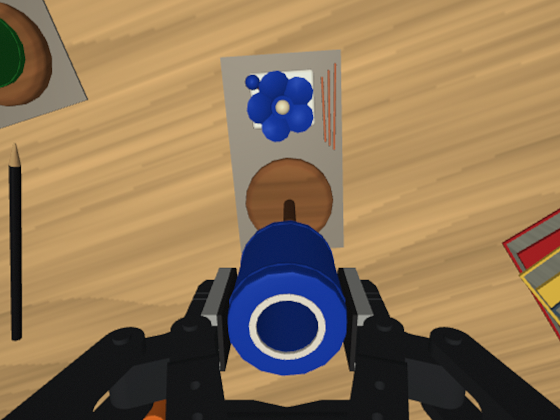

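Blue is held upright, rim (287.5,327). Its disc is centred at about (289.5,201).

```bash
python3 al.py 287.5 327 289.5 201
```

```text
[ 0.44778981 -0.38821034  0.12673717] spool [ 0.44842657 -0.389256    0.15873717] disc [ 0.45011358 -0.39168189  0.014     ] shift [0.0024 0.0018 0.    ]
```

Emit:
move_arm(rows=[[[0,0,0],[0.0025,0.0015,0.0],-1],[[0,0,0],[0.0025,0.0015,0.015],-1],[[0,0,0],[0.0025,0.0015,0.03],-1],[[0,0,0],[0.0025,0.0015,0.045],-1],[[0,0,0],[0.0025,0.0015,0.06],-1],[[0,0,0],[0.0025,0.0015,0.074],-1],[[0,0,0],[0.0025,0.0015,0.083],-1],[[0,0,0],[0.0025,0.0015,0.088],-1],[[0,0,0],[0.0025,0.0015,0.088],-1],[[0,0,0],[0.0025,0.0015,0.088],-1]])

```text
time: 25.68
tool_pos: [0.4493, -0.3918, 0.0389]
tcp_rot: [3.098, -0.516, 0.001]
ft_force: [-0.3, -0.3, -0.0]
grip_width: 0.491
```

Emit:
move_arm(rows=[[[0,0,0],[0,0,0.001],1],[[0,0,0],[0,0,0.001],1],[[0,0,0],[0,0,0.001],1],[[0,0,0],[0,0,0],1],[[0,0,0],[0,0,-0.02],1],[[0,0,0],[0,0,-0.05],1],[[0,0,0],[0,0,-0.085],1],[[0,0,0],[0,0,-0.11],1],[[0,0,0],[0,0,-0.12],1],[[0,0,0],[0,0,-0.12],1]])

```text
time: 26.52
tool_pos: [0.4503, -0.393, 0.1613]
tcp_rot: [3.095, -0.516, 0.007]
ft_force: [-1.1, 0.3, 0.1]
grip_width: 1.001
```

```bash
python3 - <<'E'
from meas import *
s=snapshot('wrist'); save(s,'w10.png')
s=snapshot('scene'); save(s,'sc2.png')
i=s['pixels'][90:340,100:430,::-1]; i=cv2.resize(i,None,fx=2.4,fy=2.4,interpolation=cv2.INTER_CUBIC)
w=cv2.resize(cv2.imread('pics/w10.png')[100:320,200:400],None,fx=1.3,fy=1.3); cv2.imwrite('pics/fin.png',i); cv2.imwrite('pics/w10c.png',w)
for c in ['white','copper']:
  for m in mark_of('scene','spool_%s_mid'%c)[:1]: print(c,at_z(s,m['at'],.027))
print(ctrl.observe()['time'])
E
```

```text
white [0.57113026 0.056624   0.027     ]
copper [0.46507687 0.05365302 0.027     ]
26.7167
```

View pics/fin.png

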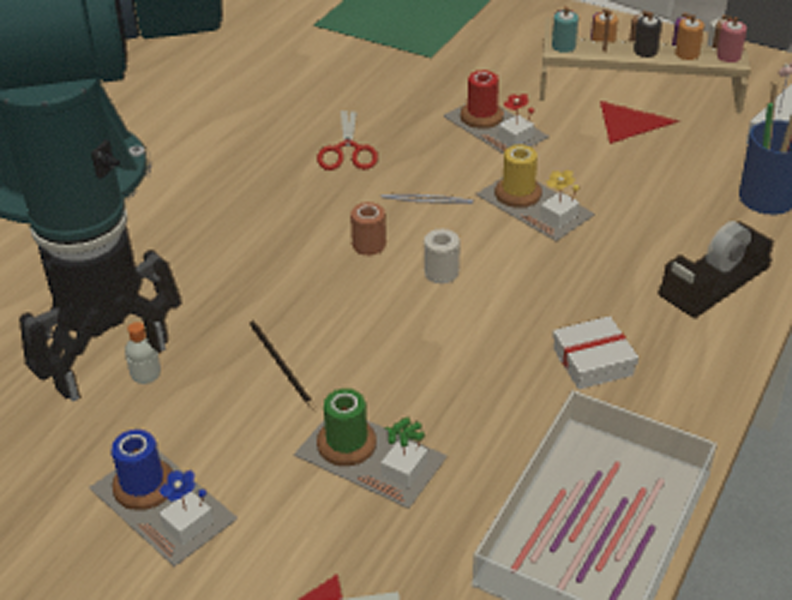

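View pics/w10c.png

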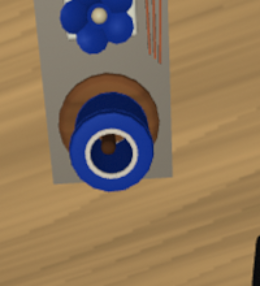

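The final scene shows all four spools upright on their own stands, with the colours matching. White (442,255) and copper (368,228) are at the same pixels as before, and the arm is clear.

```bash
python3 -c "
from bench import ticket; print(ticket.job_done())"
```

```text
the job is handed in; nothing more can be done
None
```

All four coloured spools (green, yellow, red, blue) now stand on the mats with their matching samples, and I handed the job in at about 27 s.

- **Placing:** After each release, the wrist picture showed the pin inside the spool's hole. The final scene picture shows all four upright and down on their stands. I judged the seating by eye and did not measure the heights.
- **White and copper:** Both look untouched and sit at the same pixels as in the first picture. The network's final position estimates for them differed from the first by 6–14 mm. I put that down to its error, because their place in the picture did not change.
- **Forces:** The highest wrist reading was about 15 N, while closing on the red spool. There was also a reading of about 6 N upward as the yellow spool was set down.
- **Checks that disagreed:** In the first top view the network also offered the green spool as yellow, and the colour fits for the green and blue spools in the scene view were poor. I used the wrist camera positions instead.

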